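# Point out the breakfast things

### The arm

A 6-joint arm with a two-finger parallel gripper is mounted at the origin on the work surface. World frame = base frame: x ahead of the robot, y to its left, z up, the work surface at z = 0. Lengths are in m, angles in rad, forces in N, time in s.
With the tool pointing down it reaches from about 0.325 to 0.925 m from the base axis. Payload 3.1 kg.
Tool frame: the origin (TCP) lies on the mounting face of the last link; the fingertips stand 173 mm ahead of it and the grasp point (between the pads) lies 155 mm ahead of it (ctrl.nose_length is the distance from the TCP to the fingertips, in m); z points along the fingers, y is the line along which they close (so a half turn about z gives the same grasp; the last joint's range is limited). The gripper opens to 85 mm and grips with 20 to 120 N. Pads are 22 mm wide; open, the fingers measure 114 mm over their backs; the gripper's body (76 mm by 85 mm) begins 54 mm behind the grasp point. The pads swing forward as they close: fully open they stand 13 mm farther back than shut.
Start: joints at [1.069, 0.217, 1.613, -0, 1.311, -0.112], TCP at [0.237, 0.578, 0.405] pointing down, gripper open.
Joint ranges: [-2.75, 2.75], [-0.78, 2.1], [0.31, 2.55], [-1.13, 4.27], [0.13, 2.63], [-2.58, 2.58]. Speed limits (rad/s): [2.79, 2.79, 3.14, 3.14, 3.14, 3.14].

### API

Orientations are given as a unit quaternion [w, x, y, z].
In Python, from bench import ctrl gives the robot as it stands. The module is installed in compiled form; this text tells all that it offers.
- The arm moves only by the tool servo_tool, never from a script. Its argument "targets" is a list of rows, each a list of 3 entries, a list of its own where there are three numbers: the closure in counts, from 0 (fully open) to 255 (shut), then the shift along the tool's x, y, z in m, then the turn, a rotation vector about the tool's x, y, z in rad. In form: [[jaw, [x, y, z], [wx, wy, wz]], ...]. A call has 1 to 12 rows; each row is the pose to reach, as a shift and turn from the pose commanded when the call began, along the tool's axes at that moment; what a row does not reach only later rows make up. A row lasts 1/12 s, in which the tool goes at most 41.7 mm and 7.16 degrees, less where a joint would pass 70% of its speed; a pose out of reach is approached as far as the arm can. A call with a gripper value outside its range is refused whole. The fingers move at their own pace and stop on an object; "grip_force" is the grip in N (left out, the last holds). Time passes only in rows, so rows that repeat a pose let the fingers close. It gives the time, the measured TCP pose, the force, the opening and the grip force at its end, in the units of the state.
- ctrl.read_state(): the state, without advancing time (a new reading comes with each control period).
- ctrl.read_camera(name): name is "scene" or "top" or "wrist"; returns the picture (400x640x3 uint8, blue, green, red); there is no depth.
- ctrl.camera_model(name): a dict with "mtx" (3x3 intrinsics, pixels), "D" ([k1, k2, p1, p2, k3] as OpenCV has them; the pictures are not rectified), "camera_from_world" (4x4, takes a point from world to camera coordinates); the wrist camera has in their place "T_tool_cam" (4x4, takes a point from camera to tool coordinates, whose origin is the TCP and whose axes are the flange's). Camera axes: x right, y down, z forward; pixel columns grow to the right and rows downward; lengths in m; the calibration is good to about 2 mm. A picture is of the moment at which its call begins: read the wrist's pose just before it. camera_model takes no time and is no camera call.
- ctrl.finish_job(): hands the job in; it is judged then, once.
The state is a dict: "t": time; "qpos": joint angles; "joint_vel": joint speeds; "joint_efforts": joint torques, N m; "position": TCP position; "orientation": TCP orientation; "contact_force": force on the tool from outside, world axes, zero at the start; "ft_torque": the same for the moment, N m; "width": finger opening in m; "gripper_force": force on a finger pad.
Only numpy, scipy, OpenCV 4.12 (cv2) and the standard library are available. Lean on these libraries where they do the work, as an engineer would, in place of code of your own. Each camera call takes 0.05 s, during which the arm holds its last target. There are 200 camera calls.

### The job

Show the helper which things to lay out for breakfast, by pointing straight down with the fingertips about two centimetres above the middle of each and keeping still there for two seconds: first the egg poacher, then the shorter of the two frosted tumblers, and last the black salt cellar (the low one with a knobbed lid), over which you finish, still pointing. Touch and move nothing, and point at none of the other pots and vessels: rise and cross them well above.

Things in the scene. Friction and masses are not known exactly. Their poses are not given: they have to be found in the camera images.
- poacher_top (a point): Centre of the rim plane of the egg poacher: an open slate-grey hard-silicone cup, 90 mm across the rim, 45 mm high, hollow and round-bottomed, with two flat tabs on opposite sides of the rim (130 mm over the tabs). The point is 45 mm above the counter; z up.
- tumbler_short_top (a point): Centre of the open mouth of the shorter frosted glass tumbler: 72 mm across the rim, 80 mm high. The point is 80 mm above the counter; z up.
- salt_top (a point): Top of the lid knob of the black ceramic salt cellar: a low round pot 86 mm across, 66 mm high with its knob (20 mm wide, 14 mm high) in the middle of the lid. The point is 66 mm above the counter; z up.
- tumbler_tall_top (a point): Centre of the open mouth of the taller frosted glass tumbler: 72 mm across the rim, 130 mm high; z up. Not to be pointed at.
- pepper_top (a point): Top of the black ceramic pepper pot: slim and waisted, 58 mm across the foot, 115 mm high; z up. Not to be pointed at.
- canister_top (a point): Centre of the open mouth of the empty stainless steel canister: 104 mm across, 140 mm high, the tallest of the loose things; z up. Not to be pointed at.
- ramekin_top (a point): Centre of the open mouth of a white ceramic ramekin without tabs: 86 mm across, 42 mm high; z up. Not to be pointed at.
Things that resemble listed ones, but are neither listed nor needed, are in the scene too. Several things look just like the part that bears poacher_top: the one meant starts nearest to the robot's base.

How it is judged:
By the outcome, as a careful person would: the job done as asked, in the order asked, and still so for the second after the job is handed in, with the robot touching nothing.
It also fails if it takes over 54 s, if anything falls off the work surface, if the arm or the gripper's body presses on something with over 40 N, if the wrist force passes 120 N, or if a joint passes its speed limit or range.

## Working session

There is one attempt and no reset: what is moved stays moved. The work goes in short steps, Python scripts to look and compute and a tool call to move; the robot and the scene stay as the last step left them, time stands still between calls to the robot, and variables do not carry over. Pictures are saved under pics/ and viewed, at most 10 in all, crops included, and the job is handed in when it is done.

Besides the shell and the picture viewer there is one more tool, called after ">>>" by a JSON object that holds its "name" and its "arguments", one argument or row to a line. servo_tool: Moves the arm, as the interface text tells. Its arguments: {"type":"object","properties":{"targets":{"type":"array","items":{"type":"array"}},"grip_force":{"type":"number"}},"required":["targets"]}

```bash
mkdir -p pics
python3 - <<'E'
from bench import ctrl
import cv2,numpy as np
s=ctrl.read_state();print(s['t'],s['position'],s['orientation'],s['width'],ctrl.nose_length)
for n in("scene","top"):
    cv2.imwrite(f"pics/{n}0.png",ctrl.read_camera(n))
    m=ctrl.camera_model(n);print(n,np.round(m['mtx'],1).tolist(),np.round(np.linalg.inv(m['camera_from_world']),3).tolist(),m['D'])
E
```

```text
0.0 [0.23728237 0.57777253 0.4033586 ] [-3.60971414e-04  1.93659295e-01  9.81068100e-01 -1.15328870e-03] 0.0850788621403881 0.1734
scene [[457.4, 0.0, 319.1], [0.0, 457.4, 202.6], [0.0, 0.0, 1.0]] [[-0.822, 0.424, -0.379, 1.021], [0.569, 0.627, -0.533, 0.698], [0.012, -0.654, -0.757, 1.006], [0.0, 0.0, 0.0, 1.0]] [-0.12501177  0.          0.          0.          0.        ]
top [[425.6, 0.0, 322.6], [0.0, 425.6, 202.6], [0.0, 0.0, 1.0]] [[0.026, -0.991, 0.13, 0.486], [-1.0, -0.026, 0.005, 0.079], [-0.002, -0.13, -0.992, 1.058], [0.0, 0.0, 0.0, 1.0]] [-0.10896228  0.          0.          0.          0.        ]
```

View pics/scene0.png

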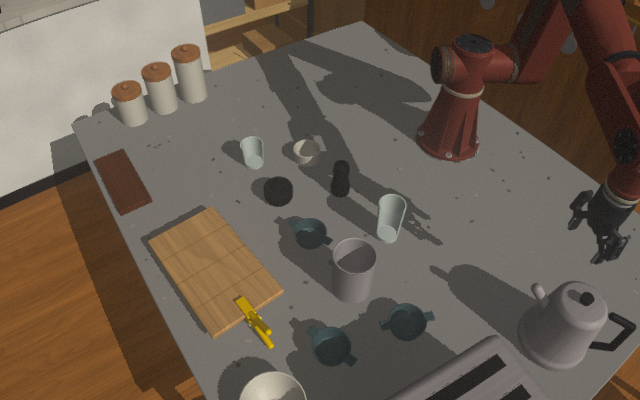

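View pics/top0.png

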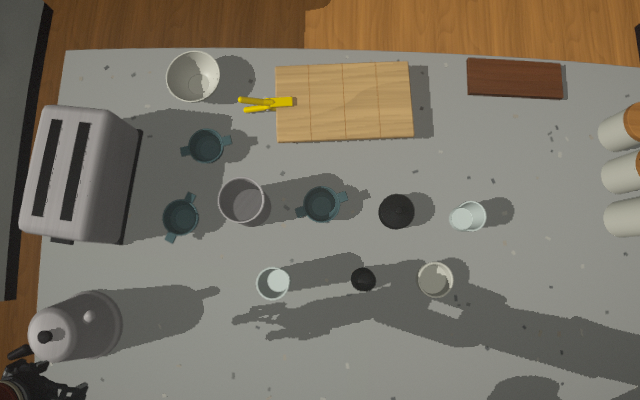

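Top view: three poachers at (206,147), (181,217) and (320,204). Tumblers are at (272,284) and (467,217), the salt cellar at (397,212), pepper at (363,280), the canister at (241,201). I'll enlarge the relevant parts for exact rim pixels.

Run:
```python
import cv2
a=cv2.imread("pics/top0.png")[170:320,250:500]; b=cv2.imread("pics/scene0.png")[120:260,225:425]
def g(i,x0,y0,k,n):
    o=cv2.resize(i,None,fx=k,fy=k,interpolation=cv2.INTER_CUBIC); o=cv2.convertScaleAbs(o,alpha=1.4,beta=15)
    for x in range(-(-x0//10)*10,x0+i.shape[1],10):
        cv2.line(o,((x-x0)*k,0),((x-x0)*k,o.shape[0]),(0,0,255) if x%50==0 else (90,110,90),1)
    for y in range(-(-y0//10)*10,y0+i.shape[0],10):
        cv2.line(o,(0,(y-y0)*k),(o.shape[1],(y-y0)*k),(0,0,255) if y%50==0 else (90,110,90),1)
    cv2.imwrite(n,o)
g(a,250,170,3,"pics/topc.png"); g(b,225,120,4,"pics/scenec.png")
```

```text
(no output)
```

View pics/topc.png

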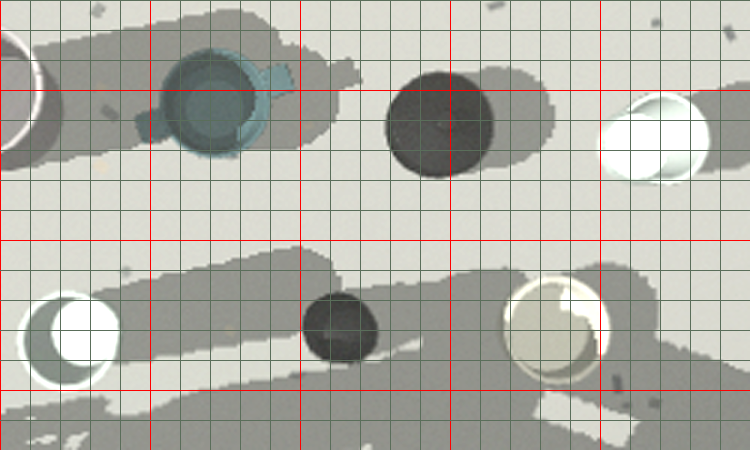

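View pics/scenec.png

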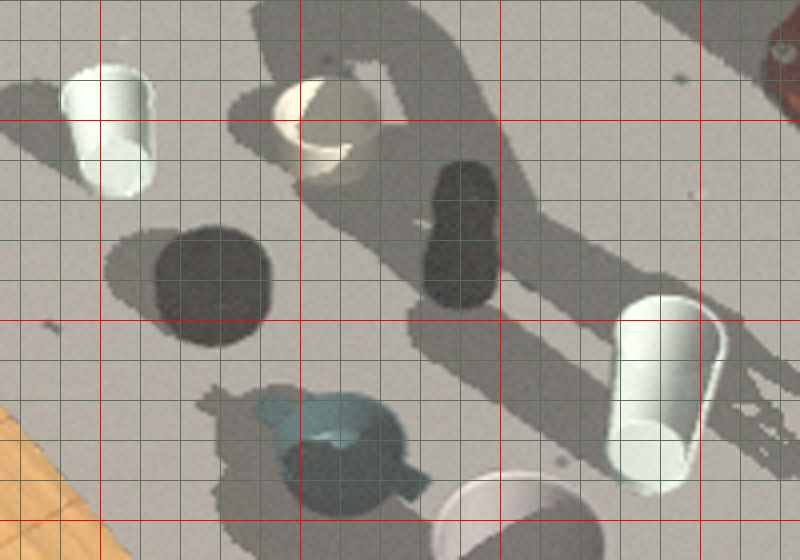

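```bash
cat > h.py <<'E'
from bench import ctrl
import cv2,numpy as np
def proj(P,n):
    m=ctrl.camera_model(n);T=np.array(m['camera_from_world'])
    return cv2.projectPoints(np.atleast_2d(P).astype(float),cv2.Rodrigues(T[:3,:3])[0],T[:3,3],np.array(m['mtx']),np.array(m['D']))[0][:,0]
def tri(pt,ps):
    u=[];Ts=[]
    for n,p in(("top",pt),("scene",ps)):
        m=ctrl.camera_model(n);u.append(cv2.undistortPoints(np.array([[p]],float),np.array(m['mtx']),np.array(m['D']))[0].T);Ts.append(np.array(m['camera_from_world'])[:3])
    X=cv2.triangulatePoints(Ts[0],Ts[1],u[0],u[1]);return (X[:3]/X[3])[:,0]
def atz(p,n,z):
    m=ctrl.camera_model(n);W=np.linalg.inv(m['camera_from_world'])
    d=W[:3,:3]@np.r_[cv2.undistortPoints(np.array([[p]],float),np.array(m['mtx']),np.array(m['D']))[0,0],1]
    return W[:3,3]+d*(z-W[2,3])/d[2]
E
python3 - <<'E'
from h import *
print(np.round([tri((321.3,204.2),(310,230.5)),tri((471.3,216),(252,144.8)),tri((272.3,282.7),(393,204.5)),tri((241,201),(355,254))],3))
P=atz((321.3,204.2),"top",.045);S=atz((471.3,216),"top",.08);K=atz((399.7,211.3),"top",.066);L=atz((272.3,282.7),"top",.13)
print(P,S,K,L,atz((206,147),"top",.045),atz((181,217),"top",.045))
t=np.linspace(0,2*np.pi,60);c=lambda X,r,dz=0:X+np.c_[r*np.cos(t),r*np.sin(t),0*t+dz]
out=[]
for n,(x0,y0,w,h) in(("top",(300,170,200,75)),("scene",(225,120,130,140))):
    k=4;i=cv2.imread(f"pics/{n}0.png")[y0:y0+h,x0:x0+w];i=cv2.convertScaleAbs(cv2.resize(i,None,fx=k,fy=k,interpolation=cv2.INTER_CUBIC),alpha=2,beta=20)
    for q in(c(P,.045),c(S,.036),c(K,.01),c(K,.01,-.014),c(K,.043,-.018)):
        cv2.polylines(i,[np.round((proj(q,n)-[x0,y0]+.5)*k).astype(int)],True,(0,0,255),1)
    out.append(i)
cv2.imwrite("pics/ov.png",np.vstack([out[0][:,:800],np.pad(out[1],((0,0),(0,800-out[1].shape[1]),(0,0)))])[:900:1])
o=cv2.imread("pics/ov.png");cv2.imwrite("pics/ov.png",cv2.resize(o,None,fx=.69,fy=.69,interpolation=cv2.INTER_AREA))
E
```

```text
[[ 0.614  0.087  0.044]
 [ 0.591 -0.266  0.072]
 [ 0.429  0.189  0.126]
 [ 0.606  0.262  0.138]]
[0.6143247  0.08700644 0.045     ] [ 0.59109468 -0.26457532  0.08      ] [ 0.59958788 -0.09790081  0.066     ] [0.43015227 0.18751982 0.13      ] [0.74919523 0.375292   0.045     ] [0.57428173 0.42570946 0.045     ]
```

View pics/ov.png

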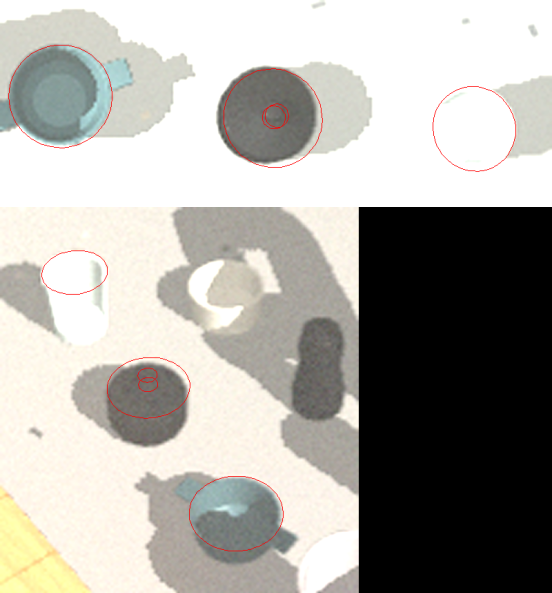

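Red rims coincide with the poacher and the shorter tumbler, and their triangulated heights (44 and 72 mm) fit the text. The left tumbler came out at 126 mm, so that is the tall one. The salt circle lies about 2 px too far right, so I take (0.600, -0.095) for now and will check it with the wrist camera. Next I work out the moves.

```bash
cat > go.py <<'E'
from h import *
import sys
from scipy.spatial.transform import Rotation as R
s=ctrl.read_state();q=s['orientation'];M=R.from_quat(np.r_[q[1:],q[0]])
p=np.array(s['position']);tip=p+M.apply([0,0,ctrl.nose_length])
print("t",s['t'],"tip",tip.round(4),"w",s['width'],"tilt",M.as_matrix()[:,2].round(4))
for a in sys.argv[1:]:
    print(a,(M.inv().apply(np.array(eval(a))-tip)).round(4))
E
python3 go.py "(.237,.578,.29)" "(.614,.087,.29)" "(.614,.087,.12)" "(.614,.087,.065)"; python3 -c "
from h import *
for z in(.15,.2,.25):print(z,atz((45,337),'top',z),atz((90,315),'top',z))
print(tri((45,337),(587,298)))"
```

```text
t 0.1 tip [0.2371 0.5775 0.2301] w 0.08573817377980378 tilt [-0.001 -0.002 -1.   ]
(.237,.578,.29) [ 0.0003  0.0003 -0.0599]
(.614,.087,.29) [-0.535  -0.3106 -0.0594]
(.614,.087,.12) [-0.535  -0.3102  0.1106]
(.614,.087,.065) [-0.535  -0.3101  0.1656]
0.15 [0.28974134 0.68805896 0.15      ] [0.34524337 0.58238343 0.15      ]
0.2 [0.30055162 0.65451407 0.2       ] [0.35299666 0.55465903 0.2       ]
0.25 [0.3113619  0.62096918 0.25      ] [0.36074995 0.52693463 0.25      ]
[0.29879173 0.65936155 0.19322367]
```

>>> {"name": "servo_tool", "arguments": {
  "targets": [
    [255, [0, 0, -0.04], [0, 0, 0]],
    [255, [0, 0, -0.07], [0, 0, 0]],
    [255, [-0.535, -0.311, -0.065], [0, 0, 0]],
    [255, [-0.535, -0.311, -0.065], [0, 0, 0]],
    [255, [-0.535, -0.311, -0.065], [0, 0, 0]],
    [255, [-0.535, -0.311, -0.065], [0, 0, 0]],
    [255, [-0.535, -0.311, -0.065], [0, 0, 0]],
    [255, [-0.535, -0.311, -0.065], [0, 0, 0]],
    [255, [-0.535, -0.311, -0.065], [0, 0, 0]],
    [255, [-0.535, -0.311, -0.065], [0, 0, 0]],
    [255, [-0.535, -0.311, -0.065], [0, 0, 0]],
    [255, [-0.535, -0.311, -0.065], [0, 0, 0]]
  ]
}}

```text
t: 1.1
position: [0.4917, 0.2457, 0.4709]
orientation: [-0.0, 0.194, 0.981, -0.0]
contact_force: [1.8, 0.3, -0.1]
width: 0.0002
gripper_force: 0.0
```

```bash
python3 go.py "(.614,.087,.29)" "(.614,.087,.20)"
```

```text
t 1.1 tip [0.4916 0.2456 0.2975] w 0.0001667776034018466 tilt [-7.e-04 -1.e-04 -1.e+00]
(.614,.087,.29) [-0.1735 -0.1002  0.0074]
(.614,.087,.20) [-0.1736 -0.1002  0.0974]
```

>>> {"name": "servo_tool", "arguments": {
  "targets": [
    [255, [-0.173, -0.1, 0.007], [0, 0, 0]],
    [255, [-0.173, -0.1, 0.007], [0, 0, 0]],
    [255, [-0.173, -0.1, 0.007], [0, 0, 0]],
    [255, [-0.173, -0.1, 0.007], [0, 0, 0]],
    [255, [-0.173, -0.1, 0.007], [0, 0, 0]],
    [255, [-0.173, -0.1, 0.007], [0, 0, 0]],
    [255, [-0.173, -0.1, 0.05], [0, 0, 0]],
    [255, [-0.173, -0.1, 0.08], [0, 0, 0]],
    [255, [-0.173, -0.1, 0.1], [0, 0, 0]],
    [255, [-0.173, -0.1, 0.1], [0, 0, 0]],
    [255, [-0.173, -0.1, 0.1], [0, 0, 0]]
  ]
}}

```text
t: 2.02
position: [0.6123, 0.0896, 0.3694]
orientation: [-0.002, 0.194, 0.981, -0.0]
contact_force: [0.5, 0.0, 0.5]
width: 0.0002
gripper_force: 0.0
```

```bash
python3 go.py "(.614,.087,.12)" "(.614,.087,.065)"
python3 - <<'E'
from h import *
from scipy.spatial.transform import Rotation as R
s=ctrl.read_state();q=s['orientation'];T=np.eye(4);T[:3,:3]=R.from_quat(np.r_[q[1:],q[0]]).as_matrix();T[:3,3]=s['position']
i=ctrl.read_camera("wrist");m=ctrl.camera_model("wrist");C=np.linalg.inv(T@np.array(m['T_tool_cam']))
def pj(P):return cv2.projectPoints(P,cv2.Rodrigues(C[:3,:3])[0],C[:3,3],np.array(m['mtx']),np.array(m['D']))[0][:,0]
t=np.linspace(0,2*np.pi,60)
for X,r in(((.614,.087,.045),.045),((.6,-.095,.066),.01),((.6,-.095,.05),.043),((.591,-.265,.08),.036),((.43,.188,.13),.036)):
    cv2.polylines(i,[np.round(pj(np.array(X)+np.c_[r*np.cos(t),r*np.sin(t),0*t])).astype(int)],True,(0,0,255),1)
cv2.imwrite("pics/w1.png",i)
E
```

```text
t 2.0167 tip [0.6115 0.0896 0.196 ] w 0.00016290982469340103 tilt [-0.0046 -0.     -1.    ]
(.614,.087,.12) [-0.0036 -0.0013  0.076 ]
(.614,.087,.065) [-0.0038 -0.0012  0.131 ]
```

View pics/w1.png

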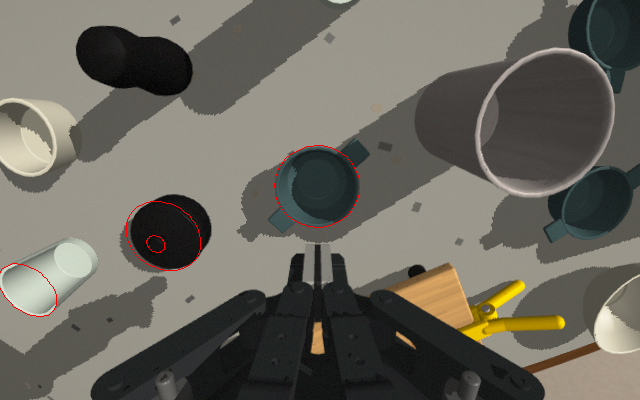

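The wrist view puts the red rim right on the poacher's rim at (317,186); the tumbler rim agrees as well. Descending.

>>> {"name": "servo_tool", "arguments": {
  "targets": [
    [255, [-0.004, -0.001, 0.03], [0, 0, 0]],
    [255, [-0.004, -0.001, 0.06], [0, 0, 0]],
    [255, [-0.004, -0.001, 0.09], [0, 0, 0]],
    [255, [-0.004, -0.001, 0.11], [0, 0, 0]],
    [255, [-0.004, -0.001, 0.12], [0, 0, 0]],
    [255, [-0.004, -0.001, 0.125], [0, 0, 0]],
    [255, [-0.004, -0.001, 0.128], [0, 0, 0]],
    [255, [-0.004, -0.001, 0.131], [0, 0, 0]],
    [255, [-0.004, -0.001, 0.131], [0, 0, 0]],
    [255, [-0.004, -0.001, 0.131], [0, 0, 0]]
  ]
}}

```text
t: 2.9
position: [0.6172, 0.0869, 0.2419]
orientation: [0.001, 0.194, 0.981, 0.0]
contact_force: [-0.4, 0.8, -0.2]
width: -0.0001
gripper_force: 0.0
```

```bash
python3 go.py "(.614,.087,.065)" "(.614,.087,.24)" "(.591,-.265,.24)"
```

```text
t 2.9 tip [0.6177 0.0869 0.0685] w -5.1714071627006626e-05 tilt [ 2.7e-03  1.0e-04 -1.0e+00]
(.614,.087,.065) [ 0.0034 -0.0014  0.0035]
(.614,.087,.24) [ 0.003  -0.0012 -0.1715]
(.591,-.265,.24) [-0.1095 -0.3355 -0.1716]
```

>>> {"name": "servo_tool", "arguments": {
  "targets": [
    [255, [0.002, -0.001, 0.002], [0, 0, 0]],
    [255, [0.002, -0.001, 0.002], [0, 0, 0]],
    [255, [0.002, -0.001, 0.002], [0, 0, 0]],
    [255, [0.002, -0.001, 0.002], [0, 0, 0]]
  ]
}}

```text
t: 3.23
position: [0.6142, 0.0867, 0.2385]
orientation: [0.0, 0.194, 0.981, 0.0]
contact_force: [-1.1, -0.3, -0.3]
width: 0.0002
gripper_force: 0.0
```

```bash
python3 go.py "(.614,.087,.065)"
```

```text
t 3.2333 tip [0.6142 0.0867 0.0651] w 0.00020714316123237046 tilt [ 3.e-04  0.e+00 -1.e+00]
(.614,.087,.065) [0.0003 0.0002 0.0001]
```

Accurate now; hold for well over 2 s.

>>> {"name": "servo_tool", "arguments": {
  "targets": [
    [255, [0, 0, 0], [0, 0, 0]],
    [255, [0, 0, 0], [0, 0, 0]],
    [255, [0, 0, 0], [0, 0, 0]],
    [255, [0, 0, 0], [0, 0, 0]],
    [255, [0, 0, 0], [0, 0, 0]],
    [255, [0, 0, 0], [0, 0, 0]],
    [255, [0, 0, 0], [0, 0, 0]],
    [255, [0, 0, 0], [0, 0, 0]],
    [255, [0, 0, 0], [0, 0, 0]],
    [255, [0, 0, 0], [0, 0, 0]],
    [255, [0, 0, 0], [0, 0, 0]],
    [255, [0, 0, 0], [0, 0, 0]]
  ]
}}

```text
t: 4.23
position: [0.6142, 0.0867, 0.2383]
orientation: [-0.0, 0.194, 0.981, 0.0]
contact_force: [-0.6, -0.2, 0.1]
width: 0.0
gripper_force: 0.0
```

>>> {"name": "servo_tool", "arguments": {
  "targets": [
    [255, [0, 0, 0], [0, 0, 0]],
    [255, [0, 0, 0], [0, 0, 0]],
    [255, [0, 0, 0], [0, 0, 0]],
    [255, [0, 0, 0], [0, 0, 0]],
    [255, [0, 0, 0], [0, 0, 0]],
    [255, [0, 0, 0], [0, 0, 0]],
    [255, [0, 0, 0], [0, 0, 0]],
    [255, [0, 0, 0], [0, 0, 0]],
    [255, [0, 0, 0], [0, 0, 0]],
    [255, [0, 0, 0], [0, 0, 0]],
    [255, [0, 0, 0], [0, 0, 0]],
    [255, [0, 0, 0], [0, 0, 0]]
  ]
}}

```text
t: 5.23
position: [0.6142, 0.0867, 0.2383]
orientation: [-0.0, 0.194, 0.981, -0.0]
contact_force: [-0.7, 0.8, -0.3]
width: 0.0
gripper_force: 0.0
```

>>> {"name": "servo_tool", "arguments": {
  "targets": [
    [255, [0, 0, 0], [0, 0, 0]],
    [255, [0, 0, 0], [0, 0, 0]],
    [255, [0, 0, 0], [0, 0, 0]],
    [255, [0, 0, 0], [0, 0, 0]],
    [255, [0, 0, 0], [0, 0, 0]],
    [255, [0, 0, 0], [0, 0, 0]]
  ]
}}

```text
t: 5.73
position: [0.6142, 0.0867, 0.2383]
orientation: [-0.0, 0.194, 0.981, -0.0]
contact_force: [-0.8, 0.7, 0.3]
width: 0.0005
gripper_force: 0.0
```

```bash
python3 go.py "(.614,.087,.065)" "(.614,.087,.24)" "(.591,-.265,.24)"
```

```text
t 5.7333 tip [0.6142 0.0867 0.0649] w 0.0004830058766592512 tilt [-1.e-04 -0.e+00 -1.e+00]
(.614,.087,.065) [ 0.0003  0.0002 -0.0001]
(.614,.087,.24) [ 0.0003  0.0002 -0.1751]
(.591,-.265,.24) [-0.1122 -0.3341 -0.1751]
```

>>> {"name": "servo_tool", "arguments": {
  "targets": [
    [255, [0, 0, -0.04], [0, 0, 0]],
    [255, [0, 0, -0.08], [0, 0, 0]],
    [255, [0, 0, -0.12], [0, 0, 0]],
    [255, [0, 0, -0.16], [0, 0, 0]],
    [255, [0, 0, -0.2], [0, 0, 0]],
    [255, [-0.112, -0.334, -0.2], [0, 0, 0]],
    [255, [-0.112, -0.334, -0.2], [0, 0, 0]],
    [255, [-0.112, -0.334, -0.2], [0, 0, 0]],
    [255, [-0.112, -0.334, -0.2], [0, 0, 0]],
    [255, [-0.112, -0.334, -0.2], [0, 0, 0]],
    [255, [-0.112, -0.334, -0.2], [0, 0, 0]],
    [255, [-0.112, -0.334, -0.2], [0, 0, 0]]
  ]
}}

```text
t: 6.73
position: [0.5943, -0.2062, 0.4385]
orientation: [0.0, 0.194, 0.981, -0.0]
contact_force: [1.7, 0.2, -1.0]
width: -0.0001
gripper_force: 0.0
```

```bash
cat > wr.py <<'E'
from h import *
import sys
from scipy.spatial.transform import Rotation as R
s=ctrl.read_state();q=s['orientation'];T=np.eye(4);T[:3,:3]=R.from_quat(np.r_[q[1:],q[0]]).as_matrix();T[:3,3]=s['position']
i=ctrl.read_camera("wrist");m=ctrl.camera_model("wrist");C=np.linalg.inv(T@np.array(m['T_tool_cam']))
np.savez(sys.argv[1],C=C,i=i)
i=cv2.convertScaleAbs(i,alpha=1.5,beta=20)
def pj(P):return cv2.projectPoints(P,cv2.Rodrigues(C[:3,:3])[0],C[:3,3],np.array(m['mtx']),np.array(m['D']))[0][:,0]
t=np.linspace(0,2*np.pi,60)
for X,r in(((.6,-.095,.066),.01),((.6,-.095,.052),.01),((.6,-.095,.05),.043),((.591,-.265,.08),.036)):
    cv2.polylines(i,[np.round(pj(np.array(X)+np.c_[r*np.cos(t),r*np.sin(t),0*t])).astype(int)],True,(0,0,255),1)
cv2.imwrite(f"pics/{sys.argv[1]}.png",i)
E
python3 go.py "(.591,-.265,.26)"
```

```text
t 6.7333 tip [ 0.5944 -0.2062  0.2651] w -5.0955517921991524e-05 tilt [ 4.e-04 -1.e-04 -1.e+00]
(.591,-.265,.26) [-0.0192 -0.0557  0.0051]
```

>>> {"name": "servo_tool", "arguments": {
  "targets": [
    [255, [-0.019, -0.056, 0.005], [0, 0, 0]],
    [255, [-0.019, -0.056, 0.005], [0, 0, 0]],
    [255, [-0.019, -0.056, 0.035], [0, 0, 0]],
    [255, [-0.019, -0.056, 0.065], [0, 0, 0]],
    [255, [-0.019, -0.056, 0.065], [0, 0, 0]],
    [255, [-0.019, -0.056, 0.065], [0, 0, 0]],
    [255, [-0.019, -0.056, 0.065], [0, 0, 0]]
  ]
}}

```text
t: 7.32
position: [0.5917, -0.263, 0.3745]
orientation: [0.0, 0.193, 0.981, -0.0]
contact_force: [-0.3, -0.2, 0.4]
width: 0.0002
gripper_force: 0.0
```

```bash
python3 wr.py w2; python3 go.py "(.591,-.265,.2)" "(.591,-.265,.1)"
```

```text
t 7.3667 tip [ 0.5925 -0.2634  0.2023] w -0.00010024372705239829 tilt [ 0.003  -0.0016 -1.    ]
(.591,-.265,.2) [ 0.0008 -0.0021  0.0023]
(.591,-.265,.1) [ 0.0012 -0.002   0.1023]
```

View pics/w2.png

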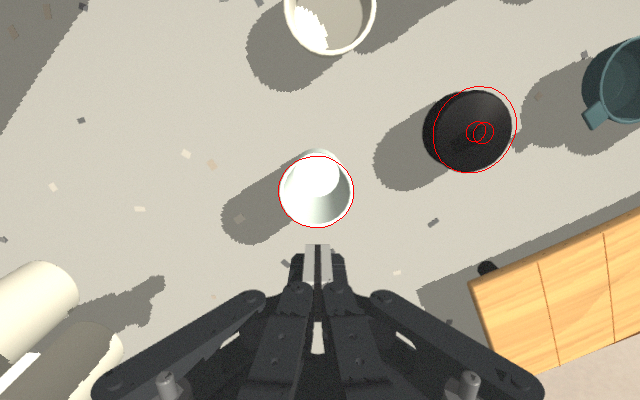

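The tumbler's red rim coincides with the real one at (316,191). The salt cellar's knob is near (478,133), roughly as projected. Descending on the tumbler.

>>> {"name": "servo_tool", "arguments": {
  "targets": [
    [255, [0.0005, -0.001, 0.03], [0, 0, 0]],
    [255, [0.0005, -0.001, 0.055], [0, 0, 0]],
    [255, [0.0005, -0.001, 0.075], [0, 0, 0]],
    [255, [0.0005, -0.001, 0.09], [0, 0, 0]],
    [255, [0.0005, -0.001, 0.097], [0, 0, 0]],
    [255, [0.0005, -0.001, 0.1], [0, 0, 0]],
    [255, [0.0005, -0.001, 0.1], [0, 0, 0]],
    [255, [0.0005, -0.001, 0.1], [0, 0, 0]],
    [255, [0.0005, -0.001, 0.1], [0, 0, 0]],
    [255, [0.0005, -0.001, 0.1], [0, 0, 0]]
  ]
}}

```text
t: 8.2
position: [0.591, -0.2644, 0.2751]
orientation: [0.001, 0.194, 0.981, -0.0]
contact_force: [-0.1, 0.2, -0.2]
width: -0.0
gripper_force: 0.0
```

```bash
python3 go.py "(.591,-.265,.1)"
```

```text
t 8.2 tip [ 0.5914 -0.2646  0.1017] w -4.20809948491054e-05 tilt [ 0.0025 -0.0015 -1.    ]
(.591,-.265,.1) [ 0.0003 -0.0005  0.0017]
```

>>> {"name": "servo_tool", "arguments": {
  "targets": [
    [255, [0, 0, 0.001], [0, 0, 0]],
    [255, [0, 0, 0.001], [0, 0, 0]],
    [255, [0, 0, 0.001], [0, 0, 0]],
    [255, [0, 0, 0.001], [0, 0, 0]],
    [255, [0, 0, 0.001], [0, 0, 0]],
    [255, [0, 0, 0.001], [0, 0, 0]],
    [255, [0, 0, 0.001], [0, 0, 0]],
    [255, [0, 0, 0.001], [0, 0, 0]],
    [255, [0, 0, 0.001], [0, 0, 0]],
    [255, [0, 0, 0.001], [0, 0, 0]],
    [255, [0, 0, 0.001], [0, 0, 0]],
    [255, [0, 0, 0.001], [0, 0, 0]]
  ]
}}

```text
t: 9.2
position: [0.5904, -0.2641, 0.2723]
orientation: [-0.0, 0.194, 0.981, -0.0]
contact_force: [0.3, -0.3, -0.3]
width: -0.0003
gripper_force: 0.0
```

>>> {"name": "servo_tool", "arguments": {
  "targets": [
    [255, [0, 0, 0], [0, 0, 0]],
    [255, [0, 0, 0], [0, 0, 0]],
    [255, [0, 0, 0], [0, 0, 0]],
    [255, [0, 0, 0], [0, 0, 0]],
    [255, [0, 0, 0], [0, 0, 0]],
    [255, [0, 0, 0], [0, 0, 0]],
    [255, [0, 0, 0], [0, 0, 0]],
    [255, [0, 0, 0], [0, 0, 0]],
    [255, [0, 0, 0], [0, 0, 0]],
    [255, [0, 0, 0], [0, 0, 0]],
    [255, [0, 0, 0], [0, 0, 0]],
    [255, [0, 0, 0], [0, 0, 0]]
  ]
}}

```text
t: 10.2
position: [0.5904, -0.264, 0.2723]
orientation: [-0.0, 0.194, 0.981, 0.0]
contact_force: [-0.2, -0.2, 0.7]
width: -0.0003
gripper_force: 0.0
```

>>> {"name": "servo_tool", "arguments": {
  "targets": [
    [255, [0, 0, 0], [0, 0, 0]],
    [255, [0, 0, 0], [0, 0, 0]],
    [255, [0, 0, 0], [0, 0, 0]],
    [255, [0, 0, 0], [0, 0, 0]],
    [255, [0, 0, 0], [0, 0, 0]],
    [255, [0, 0, 0], [0, 0, 0]],
    [255, [0, 0, 0], [0, 0, 0]],
    [255, [0, 0, 0], [0, 0, 0]],
    [255, [0, 0, 0], [0, 0, 0]],
    [255, [0, 0, 0], [0, 0, 0]],
    [255, [0, 0, 0], [0, 0, 0]],
    [255, [0, 0, 0], [0, 0, 0]]
  ]
}}

```text
t: 11.2
position: [0.5904, -0.2641, 0.2723]
orientation: [-0.0, 0.194, 0.981, -0.0]
contact_force: [0.3, -0.1, 0.4]
width: -0.0003
gripper_force: 0.0
```

```bash
python3 go.py "(.591,-.265,.22)" "(.6,-.095,.22)" "(.6,-.095,.18)"
```

```text
t 11.2 tip [ 0.5903 -0.2641  0.0989] w -0.00028030805928473207 tilt [-1.e-04  0.e+00 -1.e+00]
(.591,-.265,.22) [-0.001  -0.0006 -0.1211]
(.6,-.095,.22) [ 0.0553  0.16   -0.1211]
(.6,-.095,.18) [ 0.0553  0.16   -0.0811]
```

Held 3 s at 19 mm above the rim. On to the salt cellar, stopping high to look first.

>>> {"name": "servo_tool", "arguments": {
  "targets": [
    [255, [0, 0, -0.04], [0, 0, 0]],
    [255, [0, 0, -0.08], [0, 0, 0]],
    [255, [0, 0, -0.12], [0, 0, 0]],
    [255, [0.055, 0.16, -0.12], [0, 0, 0]],
    [255, [0.055, 0.16, -0.12], [0, 0, 0]],
    [255, [0.055, 0.16, -0.12], [0, 0, 0]],
    [255, [0.055, 0.16, -0.12], [0, 0, 0]],
    [255, [0.055, 0.16, -0.12], [0, 0, 0]],
    [255, [0.055, 0.16, -0.09], [0, 0, 0]],
    [255, [0.055, 0.16, -0.08], [0, 0, 0]],
    [255, [0.055, 0.16, -0.08], [0, 0, 0]],
    [255, [0.055, 0.16, -0.08], [0, 0, 0]]
  ]
}}

```text
t: 12.2
position: [0.5998, -0.0957, 0.351]
orientation: [-0.002, 0.194, 0.981, 0.0]
contact_force: [-0.1, 0.2, 0.5]
width: 0.0
gripper_force: 0.0
```

>>> {"name": "servo_tool", "arguments": {
  "targets": [
    [255, [0, 0, 0], [0, 0, 0]],
    [255, [0, 0, 0], [0, 0, 0]],
    [255, [0, 0, 0], [0, 0, 0]],
    [255, [0, 0, 0], [0, 0, 0]]
  ]
}}

```text
t: 12.53
position: [0.6006, -0.0957, 0.3534]
orientation: [0.001, 0.194, 0.981, -0.0]
contact_force: [0.7, 0.4, -0.1]
width: 0.0001
gripper_force: 0.0
```

```bash
python3 wr.py w3; python3 go.py "(.6,-.095,.086)"
python3 - <<'E'
import cv2;i=cv2.imread("pics/w3.png")[100:290,200:440];cv2.imwrite("pics/w3c.png",cv2.convertScaleAbs(cv2.resize(i,None,fx=3,fy=3,interpolation=cv2.INTER_CUBIC),alpha=2,beta=-20))
E
```

```text
t 12.5833 tip [ 0.6007 -0.0956  0.1798] w -0.00034289369310343764 tilt [ 1.3e-03 -4.0e-04 -1.0e+00]
(.6,-.095,.086) [0.001  0.0003 0.0938]
```

View pics/w3c.png

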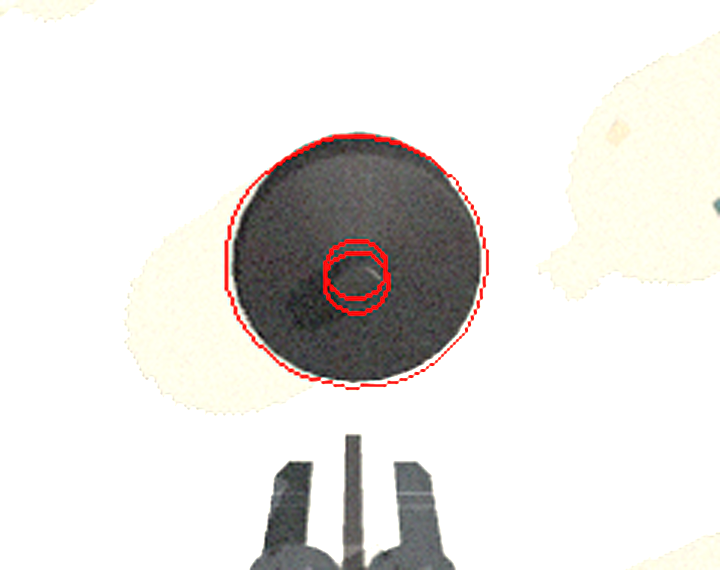

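The black pot with its knob sits under the projected circles (knob at crop (357,275)), so the position is confirmed to within about 2 mm. Descending.

>>> {"name": "servo_tool", "arguments": {
  "targets": [
    [255, [0.0005, 0, 0.03], [0, 0, 0]],
    [255, [0.0005, 0, 0.055], [0, 0, 0]],
    [255, [0.0005, 0, 0.075], [0, 0, 0]],
    [255, [0.0005, 0, 0.086], [0, 0, 0]],
    [255, [0.0005, 0, 0.091], [0, 0, 0]],
    [255, [0.0005, 0, 0.093], [0, 0, 0]],
    [255, [0.0005, 0, 0.093], [0, 0, 0]],
    [255, [0.0005, 0, 0.093], [0, 0, 0]],
    [255, [0.0005, 0, 0.093], [0, 0, 0]],
    [255, [0.0005, 0, 0.093], [0, 0, 0]],
    [255, [0.0005, 0, 0.093], [0, 0, 0]],
    [255, [0.0005, 0, 0.093], [0, 0, 0]]
  ]
}}

```text
t: 13.58
position: [0.6, -0.095, 0.26]
orientation: [0.001, 0.194, 0.981, -0.0]
contact_force: [-0.7, 0.3, 0.7]
width: 0.0
gripper_force: 0.0
```

>>> {"name": "servo_tool", "arguments": {
  "targets": [
    [255, [0, 0, 0], [0, 0, 0]],
    [255, [0, 0, 0], [0, 0, 0]],
    [255, [0, 0, 0], [0, 0, 0]],
    [255, [0, 0, 0], [0, 0, 0]],
    [255, [0, 0, 0], [0, 0, 0]],
    [255, [0, 0, 0], [0, 0, 0]],
    [255, [0, 0, 0], [0, 0, 0]],
    [255, [0, 0, 0], [0, 0, 0]],
    [255, [0, 0, 0], [0, 0, 0]],
    [255, [0, 0, 0], [0, 0, 0]],
    [255, [0, 0, 0], [0, 0, 0]],
    [255, [0, 0, 0], [0, 0, 0]]
  ]
}}

```text
t: 14.58
position: [0.5999, -0.095, 0.2594]
orientation: [0.0, 0.194, 0.981, 0.0]
contact_force: [1.1, 0.2, -0.1]
width: -0.0001
gripper_force: 0.0
```

```bash
python3 go.py "(.6,-.095,.086)"
```

```text
t 14.5833 tip [ 0.5999 -0.095   0.086 ] w -0.00011068661126906324 tilt [ 1.e-04 -0.e+00 -1.e+00]
(.6,-.095,.086) [-0.0001  0.     -0.    ]
```

>>> {"name": "servo_tool", "arguments": {
  "targets": [
    [255, [0, 0, 0], [0, 0, 0]],
    [255, [0, 0, 0], [0, 0, 0]],
    [255, [0, 0, 0], [0, 0, 0]],
    [255, [0, 0, 0], [0, 0, 0]],
    [255, [0, 0, 0], [0, 0, 0]],
    [255, [0, 0, 0], [0, 0, 0]],
    [255, [0, 0, 0], [0, 0, 0]],
    [255, [0, 0, 0], [0, 0, 0]],
    [255, [0, 0, 0], [0, 0, 0]],
    [255, [0, 0, 0], [0, 0, 0]],
    [255, [0, 0, 0], [0, 0, 0]],
    [255, [0, 0, 0], [0, 0, 0]]
  ]
}}

```text
t: 15.58
position: [0.5998, -0.095, 0.2593]
orientation: [-0.0, 0.194, 0.981, 0.0]
contact_force: [0.5, -0.2, -0.1]
width: -0.0002
gripper_force: 0.0
```

>>> {"name": "servo_tool", "arguments": {
  "targets": [
    [255, [0, 0, 0], [0, 0, 0]],
    [255, [0, 0, 0], [0, 0, 0]],
    [255, [0, 0, 0], [0, 0, 0]],
    [255, [0, 0, 0], [0, 0, 0]],
    [255, [0, 0, 0], [0, 0, 0]],
    [255, [0, 0, 0], [0, 0, 0]],
    [255, [0, 0, 0], [0, 0, 0]],
    [255, [0, 0, 0], [0, 0, 0]],
    [255, [0, 0, 0], [0, 0, 0]],
    [255, [0, 0, 0], [0, 0, 0]],
    [255, [0, 0, 0], [0, 0, 0]],
    [255, [0, 0, 0], [0, 0, 0]]
  ]
}}

```text
t: 16.58
position: [0.5998, -0.095, 0.2593]
orientation: [-0.0, 0.194, 0.981, -0.0]
contact_force: [0.4, 0.0, -0.5]
width: 0.0001
gripper_force: 0.0
```

```bash
python3 go.py && python3 -c "
from bench import ctrl
print(ctrl.finish_job())"
```

```text
t 16.5833 tip [ 0.5998 -0.095   0.0859] w 8.29141722312646e-05 tilt [-0. -0. -1.]
the job is handed in; nothing more can be done
None
```

The job is handed in at 16.6 s: the arm held about 2 cm above the egg poacher, the shorter tumbler and the salt cellar in that order, over 2 s each, and finished over the salt cellar with no sign of touching anything.

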